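# Set out the flat brushes by width on the brush rest

## Robot

A 6-joint arm with a two-finger parallel gripper is mounted at the origin on the work surface. World frame = base frame: x ahead of the robot, y to its left, z up, the work surface at z = 0. Lengths are in m, angles in rad, forces in N, time in s.
With the tool pointing down it reaches from about 0.3 to 0.875 m from the base axis. Payload 6.4 kg.
Tool frame: the origin (TCP) lies at the very end of the fingers, on their centre line; the grasp point (between the pads) lies 19 mm behind it; z points along the fingers, y is the line along which they close (so a half turn about z gives the same grasp; the last joint's range is limited). The gripper opens to 85 mm and grips with 20 to 120 N. Pads are 22 mm wide; open, the fingers measure 114 mm over their backs; the gripper's body (76 mm by 85 mm) begins 54 mm behind the grasp point. The pads swing forward as they close: fully open they stand 13 mm farther back than shut.
Start: joints at [1.075, 0.181, 1.607, -0, 1.354, -0.206], TCP at [0.164, 0.551, 0.231] pointing down, gripper open.
Joint ranges: [-2.99, 2.99], [-0.89, 2.07], [0.3, 2.58], [-1.14, 4.28], [0, 2.63], [-3.12, 3.12]. Speed limits (rad/s): [2.57, 2.57, 3.01, 3.14, 3.14, 3.14].

## Interface

Orientations are given as a unit quaternion [x, y, z, w].
In Python, from plant import ctrl, viewer, order gives the robot as it stands.
- The arm moves only by the tool drive_tool, never from a script. Its argument "steps" is a list of rows, each an object with "hand": the opening, from -1 (shut) to 1 (fully open), so that 0 is half open; "translation": the shift along the tool's x, y, z in mm, a list of three; "delta_rot": the turn, a rotation vector about the tool's x, y, z in rad, a list of three. In form: [{"hand": hand, "translation": [dx, dy, dz], "delta_rot": [wx, wy, wz]}, ...]. A call has exactly 8 rows; each row shifts and turns the commanded pose from where the row before left it, along the tool's axes as they then stand; what a row does not reach is not made up. A row lasts 1/8 s, in which the tool goes at most 62.5 mm and 10.7 degrees, less where a joint would pass 70% of its speed; a pose out of reach is approached as far as the arm can. A call with a gripper value outside its range is refused whole. The fingers move at their own pace and stop on an object; "newtons" is the grip in N (left out, the last holds). Time passes only in rows, so rows that do not move let the fingers close, or fill a call up. It gives the time, the measured TCP pose, the force, the opening and the grip force at its end, in the units of the state.
- ctrl.read_state(): the state, without advancing time (a new reading comes with each control period).
- viewer.capture(name): name is "side" or "top"; returns a dict with "pixels" (420x560x3 uint8, red, green, blue), "range_z" (420x560 float32, m along the optical axis (not along the pixel's ray), 0 where there is no reading), "K" (3x3 intrinsics, pixels), "position" and "orientation" of the camera in the world. Camera axes: x right, y down, z forward; pixel columns grow to the right and rows downward; lengths in m; the calibration is good to about 2 mm. A picture is of the moment at which its call begins.
- order.close_job(): hands the job in; it is judged then, once.
The state is a dict: "time": time; "joints": joint angles; "qvel": joint speeds; "effort": joint torques, N m; "eef_pos": TCP position; "orientation": TCP orientation; "ft_force": force on the tool from outside, world axes, zero at the start; "ft_torque": the same for the moment, N m; "opening": opening from 0.0 (shut) to 1.0 (fully open); "grip_force": force on a finger pad.
Only numpy, scipy, OpenCV 4.12 (cv2) and the standard library are available. Lean on these libraries where they do the work, as an engineer would, in place of code of your own. Each camera call takes 0.05 s, during which the arm holds its last target. There are 200 camera calls.

## Task

Lay the four flat brushes out on the wooden brush rest in order of width, one in each bay, with the widest at the end by the blue paint bottle and the narrowest at the other end. Each lies flat and straight across both bars, its steel ferrule on the far bar, bristles hanging free beyond it and handle towards the robot. Leave the bottle and the marker, eraser and paint tube among the brushes where they are.

Things in the scene. Friction and masses are not known exactly. Their poses are not given: they have to be found in the camera images.
- brush_60: Widest of four flat brushes: wood handle, steel ferrule, bristles; lies flat, 16 mm thick, head 60 mm wide. Origin: underside of the ferrule's middle; x along the brush to the bristle tips (57 mm ahead), z up. Ferrule x -12 to 12 mm; handle back to x = -124 mm, 15 mm thick, 24 mm wide (parallel) to x = -54 mm, slimmer behind. Grip across the handle at x = -32 mm, near its balance.
- brush_44: Second widest of four flat brushes: wood handle, steel ferrule, bristles; lies flat, 16 mm thick, head 44 mm wide. Origin: underside of the ferrule's middle; x along the brush to the bristle tips (57 mm ahead), z up. Ferrule x -12 to 12 mm; handle back to x = -123 mm, 15 mm thick, 22 mm wide (parallel) to x = -54 mm, slimmer behind. Grip across the handle at x = -32 mm, near its balance.
- brush_30: Second narrowest of four flat brushes: wood handle, steel ferrule, bristles; lies flat, 16 mm thick, head 30 mm wide. Origin: underside of the ferrule's middle; x along the brush to the bristle tips (57 mm ahead), z up. Ferrule x -12 to 12 mm; handle back to x = -122 mm, 15 mm thick, 19 mm wide (parallel) to x = -54 mm, slimmer behind. Grip across the handle at x = -32 mm, near its balance.
- brush_18: Narrowest of four flat brushes: wood handle, steel ferrule, bristles; lies flat, 16 mm thick, head 18 mm wide. Origin: underside of the ferrule's middle; x along the brush to the bristle tips (57 mm ahead), z up. Ferrule x -12 to 12 mm; handle back to x = -120 mm, 15 mm thick, 15 mm wide (parallel) to x = -54 mm, slimmer behind. Grip across the handle at x = -32 mm, near its balance.
- brush_rest: Wooden rest, fixed. Origin: its middle, at table height; x from near to far bar, y along them. Bars 16 mm wide at x = -45 and 45 mm, tops at z = 20 mm. Dowels to z = 49 mm on both at y = -90, 0, 90 mm, and end cheeks 42 mm high (y = -182, 182 mm) make four bays, centred on y = -135, -45, 45, 135 mm. A brush laid right: origin at x = 45, z = 20 mm, its x along the rest's x.
- paint_bottle: Blue round squeeze bottle of paint with white label band and white nozzle cap, 68 mm across, 154 mm tall, standing beyond one end or the other of the brush rest, about 255 mm from the rest's middle; at the other end stands a 74 mm tall white lidded tub, 87 mm across. Origin: centre of its underside, z up.
- marker: Black marker pen lying among the brushes, 128 mm long, 17 mm thick, 19 mm high at its clip. Origin: underside, at its middle; x along it. Stays where it is.
- eraser: White eraser in a blue-grey sleeve lying among the brushes, 40 x 20 x 12 mm. Origin: centre of its underside; x along it. Stays where it is.
- paint_tube: Small metal paint tube with a black cap lying among the brushes, 96 mm long (x from -46 to 50 mm), 26 mm wide at its crimped end, 14 mm high. Origin: underside, near its middle; x along it to the cap. Stays where it is.
There are look-alikes about, which are no part of the job. What is shaped like the brush_60 but purple is not meant.

How it is judged:
At the end, for the whole second after the job is handed in: From the bottle's end the bays hold the 60, 44, 30 and 18 mm brushes: ferrule middle within 35 mm of the bay's and 16 mm of the far bar's centre line, 5 mm of the bar tops' height; flat within 0.1 rad, square to the bars within 0.2 rad, bristles away from the robot; released, at rest (x of brush_60 in the frame of brush_rest between 0.029 and 0.061 m and z of brush_60 in the frame of brush_rest between 0.015 and 0.025 m and angle between the x axis of each of brush_60, brush_44, brush_30, brush_18 and the x axis of brush_rest, either way round below 0.2 rad and angle between each of brush_60, brush_44, brush_30, brush_18's own z axis and vertical below 0.1 rad and linear speed of each of brush_60, brush_44, brush_30, brush_18 below 0.02 m/s and angular speed of each of brush_60, brush_44, brush_30, brush_18 below 0.2 rad/s and x of brush_44 in the frame of brush_rest between 0.029 and 0.061 m and z of brush_44 in the frame of brush_rest between 0.015 and 0.025 m and x of brush_30 in the frame of brush_rest between 0.029 and 0.061 m and z of brush_30 in the frame of brush_rest between 0.015 and 0.025 m and x of brush_18 in the frame of brush_rest between 0.029 and 0.061 m and z of brush_18 in the frame of brush_rest between 0.015 and 0.025 m and ((y of paint_bottle in the frame of brush_rest above 0 m and y of brush_60 in the frame of brush_rest between 0.1 and 0.17 m and y of brush_44 in the frame of brush_rest between 0.01 and 0.08 m and y of brush_30 in the frame of brush_rest between -0.08 and -0.01 m and y of brush_18 in the frame of brush_rest between -0.17 and -0.1 m) or (y of paint_bottle in the frame of brush_rest below 0 m and y of brush_60 in the frame of brush_rest between -0.17 and -0.1 m and y of brush_44 in the frame of brush_rest between -0.08 and -0.01 m and y of brush_30 in the frame of brush_rest between 0.01 and 0.08 m and y of brush_18 in the frame of brush_rest between 0.1 and 0.17 m))); the robot touches nothing.
It fails at once if the bottle, marker, eraser or paint tube is shifted by more than 25 mm, or the bottle is tipped (distance of any of paint_bottle, marker, eraser, paint_tube from where it was at the start of the episode above 0.025 m or angle between paint_bottle's own z axis and vertical above 0.3 rad).
It also fails if it takes over 125 s, if anything falls off the work surface, if the arm or the gripper's body presses on something with over 40 N, if the wrist force passes 120 N, or if a joint passes its speed limit or range.

## Working session

There is one attempt and no reset: what is moved stays moved. The work goes in short steps, Python scripts to look and compute and a tool call to move; the robot and the scene stay as the last step left them, time stands still between calls to the robot, and variables do not carry over. Pictures are saved under pics/ and viewed, at most 14 in all, crops included, and the job is handed in when it is done.

Besides the shell and the picture viewer there is one more tool, called after "Emit:" as name(argument=value, ...) on one line, values as JSON. drive_tool: Moves the arm, as the interface text tells. Its arguments: {"type":"object","properties":{"steps":{"type":"array","items":{"type":"object","properties":{"hand":{"type":"number"},"translation":{"type":"array","items":{"type":"number"}},"delta_rot":{"type":"array","items":{"type":"number"}}}}},"newtons":{"type":"number"}},"required":["steps"]}

```bash
mkdir -p pics; ls; cat > h.py <<'E'
import numpy as np, cv2
from scipy.spatial.transform import Rotation as R
from plant import ctrl, viewer, order
def cap(n):
    c=viewer.capture(n); return c
def pts(c,z=None):
    """world xyz for every pixel: from depth, or cast on plane z"""
    h,w=c['pixels'].shape[:2]; K=np.array(c['K']); M=R.from_quat(c['orientation']).as_matrix(); p=np.array(c['position'])
    u,v=np.meshgrid(np.arange(w),np.arange(h))
    d=np.stack([(u-K[0,2])/K[0,0],(v-K[1,2])/K[1,1],np.ones_like(u,float)],-1)
    W=d@M.T
    s=c['range_z'] if z is None else (z-p[2])/W[...,2]
    return p+W*s[...,None]
E
python3 - <<'E'
from h import *
import pickle
for n in('top','side'):
    c=cap(n); cv2.imwrite(f'pics/{n}0.png',c['pixels'][...,::-1]); pickle.dump(c,open(f'{n}0.pkl','wb'))
    print(n,c['position'],c['orientation'],c['K'])
s=ctrl.read_state(); print(s)
E
```

```text
pics
top [ 0.41338265 -0.01515522  0.98991231] [ 0.71034522 -0.70378735  0.00525265 -0.00808985] [[408.69197412   0.         272.03858687]
 [  0.         408.69197412 212.48973243]
 [  0.           0.           1.        ]]
side [ 0.20682846 -0.91619473  0.6213849 ] [ 0.86979612 -0.10377592  0.05823064 -0.47884701] [[467.57545997   0.         287.97672928]
 [  0.         467.57545997 209.74788391]
 [  0.           0.           1.        ]]
{'time': 0.1, 'joints': array([ 1.07468121e+00,  1.81441215e-01,  1.60789151e+00,  9.98344546e-06,
        1.35378669e+00, -2.06309414e-01]), 'qvel': array([-0.00079847, -0.00094827, -0.00306639,  0.00097758, -0.0007987 ,
        0.00061375]), 'effort': array([ 6.37410517e-05, -4.45880842e+01, -3.52234340e+01, -2.58217078e-04,
        4.23449426e-03,  6.44342350e-06]), 'eef_pos': array([0.16406687, 0.55059427, 0.23049657]), 'orientation': array([ 1.44397323e-01,  9.89519495e-01, -7.15104139e-04, -2.67206909e-04]), 'ft_force': array([-0.01835004,  0.30576613, -0.6069514 ]), 'ft_torque': array([-0.02827628, -0.05753176, -0.0398937 ]), 'grip_force': 0.0, 'opening': 0.9990352701049388}
```

View pics/top0.png

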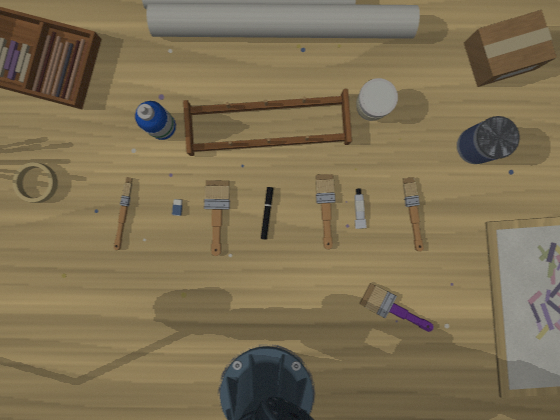

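View pics/side0.png

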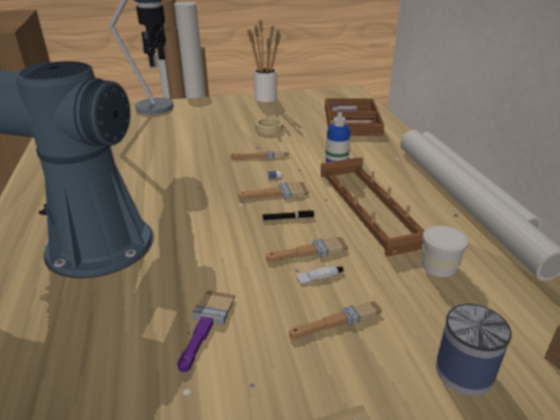

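The top view (up = +x, left = +y) shows the 18 mm brush at (122,213), the 60 at (217,217), the 44 at (326,211) and the 30 at (414,213). The eraser is at (178,207), the marker at (267,213) and the tube at (360,209). The rest is around (268,124), with the bottle at (155,120) on its left end and the tub at (378,99) on its right.
Possible mix-ups:
- Purple brush (398,307) against the 60 at (217,217). The 60 has the wood handle.
- Blue tin (490,140) against the bottle (155,120). The bottle has the white nozzle.
- The four brushes against each other. I'll tell them apart by measured head width.

```bash
cat >> h.py <<'E'
def brushes(c,zp=0.015,box=((0.2,0.6),(-0.45,0.45)),zr=(0.005,0.03)):
    P=pts(c,zp); D=pts(c); hsv=cv2.cvtColor(c['pixels'],cv2.COLOR_RGB2HSV)
    m=((D[...,2]>zr[0])&(D[...,2]<zr[1])&(P[...,0]>box[0][0])&(P[...,0]<box[0][1])&(abs(P[...,1])<box[1][1])).astype(np.uint8)
    n,l,st,_=cv2.connectedComponentsWithStats(m); out=[]
    for i in range(1,n):
        if st[i,4]<80: continue
        k=l==i; q=P[k][:,:2].astype(np.float32); out.append((k,q,hsv[k],cv2.minAreaRect(q)))
    return m,out
E
python3 - <<'E'
from h import *
import pickle
c=pickle.load(open('top0.pkl','rb'))
m,o=brushes(c)
for k,q,h,r in o:
    v,u=np.nonzero(k)
    print('px',u.mean().round(),v.mean().round(),'n',len(q),'c',np.round(r[0],3),'size',np.round(r[1],3),r[2].__round__(1))
    mu=q.mean(0); d=np.linalg.svd(q-mu,full_matrices=False)[2][0]; d*=np.sign(d[0]) ; t=(q-mu)@d; w=(q-mu)@np.array([-d[1],d[0]])
    print('  sat/hue/width along:',[(int(a*1000),int(np.median(h[s,1])),int(np.median(h[s,0])),int(1000*np.ptp(w[s])),round(float(1000*np.median(w[s])),1)) for a in np.arange(t.min(),t.max(),.012) for s in [(t>=a)&(t<a+.012)] if s.sum()>2], 'end',t.max().round(3))
D=pts(c)
for z0,z1 in ((.012,.028),(.028,.06)):
    mm=((D[...,2]>z0)&(D[...,2]<z1)); mm[:85]=0; mm[160:]=0; mm[:,:180]=0; mm[:,355:]=0
    q=D[mm][:,:2].astype(np.float32); print(z0,cv2.minAreaRect(q))
b=(D[...,2]>.05); b[:85]=0;b[150:]=0;b[:,:130]=0;b[:,182:]=0; print('bottle',D[b].mean(0), D[b].max(0))
print('table z',np.median(D[260:280,100:300,2]))
cv2.imwrite('pics/crop1.png',cv2.resize(c['pixels'][80:340,90:440,::-1],(800,594),interpolation=cv2.INTER_CUBIC))
E
```

```text
px 231.0 145.0 n 560 c [0.584 0.05 ] size [0.031 0.278] 0.5
  sat/hue/width along: [(-101, 130, 14, 31, -5.6), (-89, 139, 14, 21, -0.1), (-77, 137, 14, 17, -0.3), (-65, 140, 14, 17, 1.2), (-53, 141, 14, 14, 0.9), (-41, 138, 14, 17, 1.5), (-29, 141, 14, 17, 2.0), (-17, 139, 14, 14, 1.7), (-5, 137, 14, 14, -1.3), (6, 138, 14, 14, 0.7), (18, 138, 14, 12, 1.3), (30, 141, 14, 12, -0.3), (42, 141, 14, 9, -0.8), (54, 140, 14, 7, -0.3), (66, 139, 14, 7, 0.1), (78, 140, 14, 7, -0.3), (90, 136, 14, 5, -0.7), (102, 137, 14, 5, -1.2), (114, 138, 14, 4, -1.6), (126, 136, 13, 2, -1.1), (138, 133, 13, 2, -1.7), (150, 143, 16, 2, -1.1), (162, 132, 14, 0, -1.5)] end 0.177
px 326.0 204.0 n 895 c [ 0.437 -0.142] size [0.177 0.044] 3.6
  sat/hue/width along: [(-104, 122, 16, 19, 0.1), (-92, 122, 16, 19, -0.3), (-80, 122, 16, 17, 0.2), (-68, 122, 16, 16, 0.8), (-56, 122, 16, 14, 0.2), (-44, 122, 16, 21, -0.4), (-32, 121, 16, 22, 1.1), (-20, 123, 16, 21, 0.7), (-8, 122, 16, 19, 0.2), (3, 14, 107, 43, -0.7), (15, 14, 107, 43, 0.1), (27, 84, 20, 41, 0.4), (39, 85, 20, 42, 0.1), (51, 87, 19, 41, -0.3), (63, 
[... 2247 characters left out ...]
, 16, 0.1)] end 0.02
px 380.0 300.0 n 780 c [ 0.219 -0.282] size [0.112 0.058] 65.2
  sat/hue/width along: [(-70, 149, 139, 7, 1.0), (-58, 150, 138, 12, 2.5), (-46, 150, 138, 18, 3.8), (-34, 15, 108, 43, -1.9), (-22, 14, 107, 49, -1.9), (-10, 68, 20, 54, 0.1), (1, 86, 20, 57, 1.3), (13, 86, 19, 58, -0.0), (25, 103, 18, 57, -1.9), (37, 105, 17, 43, 9.3)] end 0.043
0.012 ((0.6444648504257202, 0.002173304557800293), (0.12290416657924652, 0.38009774684906006), 4.4768266677856445)
0.028 ((0.6456868052482605, 0.001681506633758545), (0.12523885071277618, 0.3883575201034546), 4.515444278717041)
bottle [0.62870984 0.24344719 0.12344203] [0.67261685 0.29138248 0.98991231]
table z -0.001321842577667487
```

View pics/crop1.png

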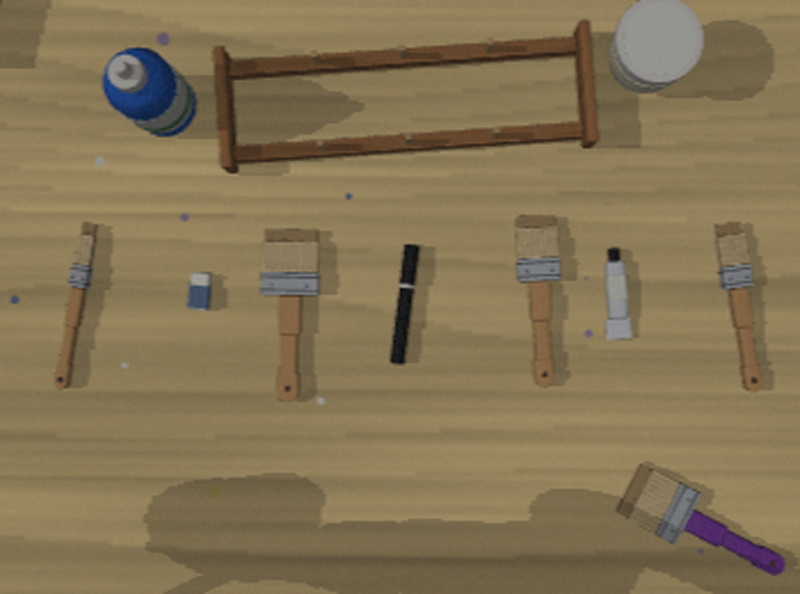

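The crop confirms the choice: wood-handled heads 57, 43, 31 and 20 mm wide, the purple one rejected, and the bottle at the +y end. Next I'll compute the grasp and placing poses.

```bash
cat >> h.py <<'E'
TH=np.radians(4.5); RC=np.array([0.645,0.002])
def rest2w(x,y): return RC+np.array([[np.cos(TH),-np.sin(TH)],[np.sin(TH),np.cos(TH)]])@[x,y]
def brush_pose(q,h):
    mu=q.mean(0); d=np.linalg.svd(q-mu,full_matrices=False)[2][0]
    f=q[(h[:,1]<50)].mean(0)
    if (mu+0-f)@d>0: d=-d            # handle side holds the mean
    hd=q[((q-f)@d<-.02)].mean(0); e=f-hd
    return f,np.arctan2(d[1],d[0]),np.arctan2(e[1],e[0])
def yaw():
    a=R.from_quat(ctrl.read_state()['orientation']).as_matrix()[:2,1]; return np.arctan2(-a[0],a[1])
def to(x,y,z,psi,p=None,ps=None):
    """tool-frame turn, then shift (mm after the turn) from pose p, ps"""
    s=ctrl.read_state(); p=s['eef_pos'] if p is None else p; ps=yaw() if ps is None else ps
    c,sn=np.cos(psi),np.sin(psi); d=np.array([x,y,z])-p
    print('turn z',round(ps-psi,3),'shift',np.round(1000*np.array([-(c*d[0]+sn*d[1]),-sn*d[0]+c*d[1],-d[2]]),1),'dist',round(1000*np.linalg.norm(d[:2])))
    return np.array([x,y,z]),psi
E
python3 - <<'E'
from h import *
import pickle
c=pickle.load(open('top0.pkl','rb'))
m,o=brushes(c,.016); G={}
for k,q,h,r in o:
    v,u=np.nonzero(k)
    for n,px in dict(b18=123,b60=217,b44=326,b30=413).items():
        if abs(u.mean()-px)<4 and v.mean()>200:
            f,a,b=brush_pose(q,h); g=f-.032*np.array([np.cos(a),np.sin(a)]); G[n]=(*g,a)
            print(n,'ferrule',f.round(4),'yaw',a.round(3),b.round(3),'grasp',g.round(4))
pickle.dump(G,open('G.pkl','wb'))
for n,y in dict(b60=.135,b44=.045,b30=-.045,b18=-.135).items(): print(n,'place',rest2w(.013,y).round(4))
p,ps=to(G['b60'][0],G['b60'][1],.10,G['b60'][2])
p,ps=to(G['b60'][0],G['b60'][1],.003,G['b60'][2],p,ps)
E
```

```text
b44 ferrule [ 0.4688 -0.1381] yaw 0.058 0.064 grasp [ 0.4368 -0.14  ]
b18 ferrule [0.4572 0.3408] yaw -0.157 -0.145 grasp [0.4256 0.3458]
b30 ferrule [ 0.4634 -0.3446] yaw 0.154 0.152 grasp [ 0.4317 -0.3495]
b60 ferrule [0.452  0.1206] yaw -0.002 -0.003 grasp [0.42   0.1207]
b60 place [0.6474 0.1376]
b44 place [0.6544 0.0479]
b30 place [ 0.6615 -0.0418]
b18 place [ 0.6686 -0.1316]
turn z -0.288 shift [-256.9 -429.4  130.5] dist 500
turn z 0.0 shift [-0.  0. 97.] dist 0
```

Emit:
drive_tool(newtons=40, steps=[{"hand": 0.2, "translation": [0, 0, 0], "delta_rot": [0, 0, -0.144]}, {"hand": 0.2, "translation": [0, 0, 0], "delta_rot": [0, 0, -0.144]}, {"hand": 0.2, "translation": [-30, -50, 5], "delta_rot": [0, 0, 0]}, {"hand": 0.2, "translation": [-30, -50, 5], "delta_rot": [0, 0, 0]}, {"hand": 0.2, "translation": [-30, -50, 5], "delta_rot": [0, 0, 0]}, {"hand": 0.2, "translation": [-30, -50, 5], "delta_rot": [0, 0, 0]}, {"hand": 0.2, "translation": [-30, -50, 5], "delta_rot": [0, 0, 0]}, {"hand": 0.2, "translation": [-30, -50, 5], "delta_rot": [0, 0, 0]}])

```text
time: 1.1
eef_pos: [0.3442, 0.249, 0.2011]
orientation: [0.001, 1.0, 0.0, 0.0]
ft_force: [1.0, 0.6, 0.0]
opening: 0.599
grip_force: 0.0
```

```bash
python3 - <<'E'
from h import *; import pickle
G=pickle.load(open('G.pkl','rb'))['b60']
print(ctrl.read_state()['eef_pos'],yaw(),ctrl.read_state()['joints'],ctrl.read_state()['opening'])
to(*G[:2],.10,G[2])
E
```

```text
[0.34421115 0.24903979 0.20105722] -0.001504351068698798 [ 3.45365090e-01 -1.40324773e-01  1.99746061e+00  1.68040920e-05
  1.28419973e+00 -1.22393162e+00] 0.5990271929334872
turn z 0.001 shift [ -76.1 -128.2  101.1] dist 149
```

Emit:
drive_tool(steps=[{"hand": 0.2, "translation": [-25, -43, 25], "delta_rot": [0, 0, 0]}, {"hand": 0.2, "translation": [-25, -43, 25], "delta_rot": [0, 0, 0]}, {"hand": 0.2, "translation": [-26, -42, 25], "delta_rot": [0, 0, 0]}, {"hand": 0.2, "translation": [0, 0, 26], "delta_rot": [0, 0, 0]}, {"hand": 0.2, "translation": [0, 0, 40], "delta_rot": [0, 0, 0]}, {"hand": 0.2, "translation": [0, 0, 30], "delta_rot": [0, 0, 0]}, {"hand": 0.2, "translation": [0, 0, 20], "delta_rot": [0, 0, 0]}, {"hand": 0.2, "translation": [0, 0, 0], "delta_rot": [0, 0, 0]}])

```text
time: 2.1
eef_pos: [0.4177, 0.1225, 0.0088]
orientation: [0.001, 1.0, -0.0, -0.002]
ft_force: [-0.6, -0.3, 0.8]
opening: 0.6
grip_force: 0.0
```

Emit:
drive_tool(newtons=50, steps=[{"hand": 0.2, "translation": [-2, -2, 5.5], "delta_rot": [0, 0, 0]}, {"hand": 0.2, "translation": [0, 0, 0], "delta_rot": [0, 0, 0]}, {"hand": -1, "translation": [0, 0, 0], "delta_rot": [0, 0, 0]}, {"hand": -1, "translation": [0, 0, 0], "delta_rot": [0, 0, 0]}, {"hand": -1, "translation": [0, 0, 0], "delta_rot": [0, 0, 0]}, {"hand": -1, "translation": [0, 0, 0], "delta_rot": [0, 0, 0]}, {"hand": -1, "translation": [0, 0, 0], "delta_rot": [0, 0, 0]}, {"hand": -1, "translation": [0, 0, 0], "delta_rot": [0, 0, 0]}])

```text
time: 3.1
eef_pos: [0.4222, 0.1207, 0.0056]
orientation: [0.001, 1.0, 0.0, 0.001]
ft_force: [-0.4, -0.2, 5.6]
opening: 0.261
grip_force: 49.5
```

```bash
python3 - <<'E'
from h import *
s=ctrl.read_state(); print(s['eef_pos'],yaw(),s['opening']*85,s['grip_force'])
p=rest2w(.013,.135); P=s['eef_pos'].copy(); P[2]=.1
to(*p,.1,TH,P)
E
```

```text
[0.42220975 0.12066232 0.00562353] -0.0015800472771938386 22.16702121391135 49.50499713420868
turn z -0.08 shift [-225.8   -0.8   -0. ] dist 226
```

Emit:
drive_tool(steps=[{"hand": -1, "translation": [0, 0, -30], "delta_rot": [0, 0, 0]}, {"hand": -1, "translation": [0, 0, -40], "delta_rot": [0, 0, 0]}, {"hand": -1, "translation": [0, 0, -30], "delta_rot": [0, 0, -0.08]}, {"hand": -1, "translation": [-45, 0, 0], "delta_rot": [0, 0, 0]}, {"hand": -1, "translation": [-50, 0, 0], "delta_rot": [0, 0, 0]}, {"hand": -1, "translation": [-50, 0, 0], "delta_rot": [0, 0, 0]}, {"hand": -1, "translation": [-45, 0, 0], "delta_rot": [0, 0, 0]}, {"hand": -1, "translation": [-35, 0, 0], "delta_rot": [0, 0, 0]}])

```text
time: 4.1
eef_pos: [0.6474, 0.1382, 0.1047]
orientation: [-0.039, 0.999, -0.0, 0.0]
ft_force: [-0.2, 0.1, -1.1]
opening: 0.263
grip_force: 49.3
```

```bash
python3 - <<'E'
from h import *
s=ctrl.read_state(); print(s['eef_pos'],yaw(),s['opening']*85,s['grip_force'])
to(*rest2w(.015,.135),.026,TH)
c=cap('side'); cv2.imwrite('pics/s1.png',c['pixels'][...,::-1])
E
```

```text
[0.64742297 0.13822348 0.10468896] 0.07817628099776812 22.384347740487918 49.26520228385925
turn z -0.0 shift [-1.9 -0.6 78.7] dist 2
```

View pics/s1.png

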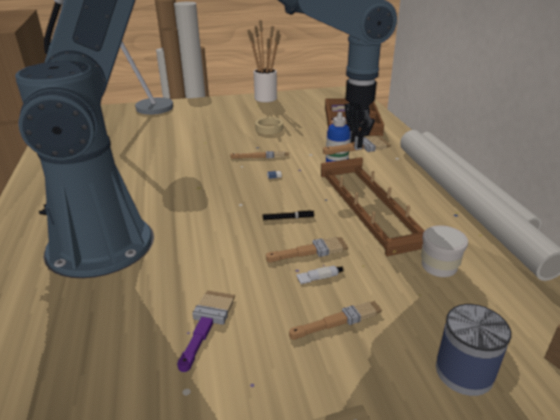

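The side view shows the 60 brush held level over its bay, at pixel (355,147). Lowering and releasing it.

Emit:
drive_tool(steps=[{"hand": -1, "translation": [-2, 0, 20], "delta_rot": [0, 0, 0]}, {"hand": -1, "translation": [0, 0, 28], "delta_rot": [0, 0, 0]}, {"hand": -1, "translation": [0, 0, 20], "delta_rot": [0, 0, 0]}, {"hand": -1, "translation": [0, 0, 10], "delta_rot": [0, 0, 0]}, {"hand": -1, "translation": [0, 0, 0], "delta_rot": [0, 0, 0]}, {"hand": -0.15, "translation": [0, 0, 0], "delta_rot": [0, 0, 0]}, {"hand": -0.15, "translation": [0, 0, 0], "delta_rot": [0, 0, 0]}, {"hand": -0.15, "translation": [0, 0, 0], "delta_rot": [0, 0, 0]}])

```text
time: 5.15
eef_pos: [0.648, 0.1383, 0.027]
orientation: [-0.039, 0.999, -0.0, 0.0]
ft_force: [-0.1, 0.6, 1.1]
opening: 0.426
grip_force: 0.0
```

```bash
python3 - <<'E'
from h import *; import pickle
s=ctrl.read_state(); print(s['eef_pos'],yaw(),s['opening']*85,s['grip_force'])
G=pickle.load(open('G.pkl','rb'))['b18']
p=s['eef_pos'].copy();p[2]=.12
to(*G[:2],.12,G[2],p)
E
```

```text
[0.64801878 0.13832004 0.02702521] 0.0782053101720464 36.16919633149264 0.0
turn z 0.235 shift [252.1 170.1  -0. ] dist 304
```

```bash
python3 - <<'E'
from h import *; import pickle
G=pickle.load(open('G.pkl','rb'))['b44']
p=ctrl.read_state()['eef_pos'].copy();p[2]=.122
to(*G[:2],.1,G[2],p)
E
```

```text
turn z 0.021 shift [ 226.9 -265.6   22. ] dist 349
```

Emit:
drive_tool(steps=[{"hand": -0.15, "translation": [0, 0, -30], "delta_rot": [0, 0, 0]}, {"hand": -0.15, "translation": [0, 0, -45], "delta_rot": [0, 0, 0.02]}, {"hand": 0.2, "translation": [0, 0, -20], "delta_rot": [0, 0, 0]}, {"hand": 0.2, "translation": [38, -44, 0], "delta_rot": [0, 0, 0]}, {"hand": 0.2, "translation": [38, -44, 0], "delta_rot": [0, 0, 0]}, {"hand": 0.2, "translation": [38, -44, 0], "delta_rot": [0, 0, 0]}, {"hand": 0.2, "translation": [38, -44, 0], "delta_rot": [0, 0, 0]}, {"hand": 0.2, "translation": [38, -44, 0], "delta_rot": [0, 0, 0]}])

```text
time: 6.15
eef_pos: [0.4695, -0.0935, 0.1214]
orientation: [-0.03, 1.0, -0.0, -0.0]
ft_force: [1.1, -1.4, 0.5]
opening: 0.602
grip_force: 0.0
```

```bash
python3 - <<'E'
from h import *; import pickle
G=pickle.load(open('G.pkl','rb'))['b44']
to(*G[:2],.004,G[2])
c=cap('top'); P=pts(c,.036); m,o=brushes(c,.036,((.55,.75),(0,.4)),(.01,.06))
hsv=cv2.cvtColor(c['pixels'],cv2.COLOR_RGB2HSV); k=(hsv[...,1]<45)&(P[...,0]>.6)&(P[...,0]<.75)&(P[...,1]>.08)&(P[...,1]<.19)
q=P[k][:,:2].astype(np.float32); print('ferrule',cv2.minAreaRect(q)); d=q.mean(0)-RC; a=-TH
print('in rest',np.array([[np.cos(a),-np.sin(a)],[np.sin(a),np.cos(a)]])@d)
cv2.imwrite('pics/t2.png',cv2.resize(c['pixels'][60:260,80:440,::-1],(720,400)))
E
```

```text
turn z 0.001 shift [ 35.3 -44.5 117.4] dist 57
ferrule ((0.6754227876663208, 0.13946232199668884), (0.026682863011956215, 0.060921210795640945), 4.305457592010498)
in rest [0.04135669 0.13468671]
```

View pics/t2.png

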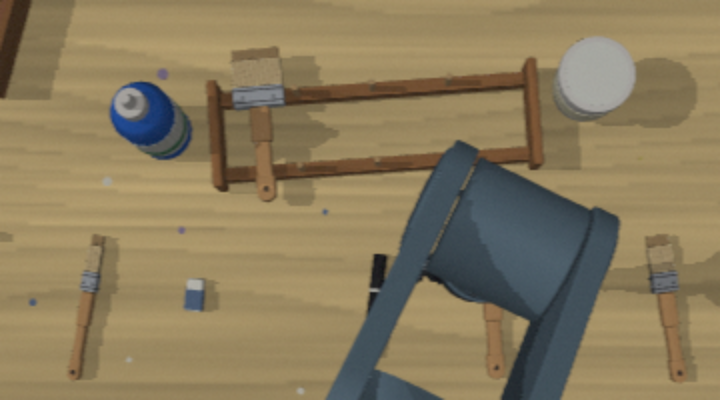

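The 60 brush lies in its bay with the ferrule on the far bar at (258,96), measured at (41,135) mm in the rest frame. On to the 44.

Emit:
drive_tool(steps=[{"hand": 0.2, "translation": [35, -44, 10], "delta_rot": [0, 0, 0]}, {"hand": 0.2, "translation": [0, 0, 35], "delta_rot": [0, 0, 0]}, {"hand": 0.2, "translation": [0, 0, 40], "delta_rot": [0, 0, 0]}, {"hand": 0.2, "translation": [0, 0, 20], "delta_rot": [0, 0, 0]}, {"hand": 0.2, "translation": [0, 0, 7], "delta_rot": [0, 0, 0]}, {"hand": 0.2, "translation": [0, 0, 3.5], "delta_rot": [0, 0, 0]}, {"hand": 0.2, "translation": [0, 0, 0], "delta_rot": [0, 0, 0]}, {"hand": -1, "translation": [0, 0, 0], "delta_rot": [0, 0, 0]}])

```text
time: 7.2
eef_pos: [0.4392, -0.1386, 0.0071]
orientation: [-0.029, 1.0, -0.0, 0.001]
ft_force: [-0.1, -0.0, 0.4]
opening: 0.402
grip_force: 0.0
```

```bash
python3 - <<'E'
from h import *; import pickle
s=ctrl.read_state(); print(s['eef_pos'],yaw(),s['opening']*85,s['grip_force'])
p=s['eef_pos'].copy();p[2]=.12
to(*rest2w(.016,.045),.12,TH,p)
E
```

```text
[ 0.43922986 -0.13863129  0.00707295] 0.05841335617597171 34.20021472482389 0.0
turn z -0.02 shift [-232.2  169.1   -0. ] dist 287
```

Emit:
drive_tool(steps=[{"hand": -1, "translation": [0, 0, 2], "delta_rot": [0, 0, 0]}, {"hand": -1, "translation": [0, 0, 0], "delta_rot": [0, 0, 0]}, {"hand": -1, "translation": [0, 0, 0], "delta_rot": [0, 0, 0]}, {"hand": -1, "translation": [0, 0, -25], "delta_rot": [0, 0, 0]}, {"hand": -1, "translation": [0, 0, -40], "delta_rot": [0, 0, 0]}, {"hand": -1, "translation": [0, 0, -35], "delta_rot": [0, 0, -0.02]}, {"hand": -1, "translation": [-40, 30, 0], "delta_rot": [0, 0, 0]}, {"hand": -1, "translation": [-45, 33, 0], "delta_rot": [0, 0, 0]}])

```text
time: 8.2
eef_pos: [0.5198, -0.0689, 0.1057]
orientation: [-0.038, 0.999, -0.001, 0.001]
ft_force: [-0.1, -0.2, -1.2]
opening: 0.236
grip_force: 50.2
```

```bash
python3 - <<'E'
from h import *; import pickle
s=ctrl.read_state(); print(s['eef_pos'],yaw(),s['opening']*85,s['grip_force'])
to(*rest2w(.016,.045),.027,TH)
E
```

```text
[ 0.51982361 -0.06889625  0.10568414] 0.07609436529031793 20.036002207043857 50.247563123703
turn z -0.002 shift [-146.4  105.9   78.7] dist 181
```

Emit:
drive_tool(steps=[{"hand": -1, "translation": [-45, 33, 0], "delta_rot": [0, 0, 0]}, {"hand": -1, "translation": [-45, 33, 0], "delta_rot": [0, 0, 0]}, {"hand": -1, "translation": [-35, 25, 0], "delta_rot": [0, 0, 0]}, {"hand": -1, "translation": [-18, 12, 0], "delta_rot": [0, 0, 0]}, {"hand": -1, "translation": [0, 0, 20], "delta_rot": [0, 0, 0]}, {"hand": -1, "translation": [0, 0, 28], "delta_rot": [0, 0, 0]}, {"hand": -1, "translation": [0, 0, 20], "delta_rot": [0, 0, 0]}, {"hand": -1, "translation": [0, 0, 7], "delta_rot": [0, 0, 0]}])

```text
time: 9.2
eef_pos: [0.6509, 0.0444, 0.0268]
orientation: [-0.039, 0.999, 0.0, -0.002]
ft_force: [0.6, -0.9, -0.6]
opening: 0.238
grip_force: 50.2
```

```bash
python3 - <<'E'
from h import *; import pickle
s=ctrl.read_state(); print(s['eef_pos'],yaw(),s['opening']*85,s['grip_force'],s['ft_force'])
to(*rest2w(.016,.045),.027,TH)
G=pickle.load(open('G.pkl','rb'))['b30']
p=s['eef_pos'].copy();p[2]=.12
to(*G[:2],.12,G[2],p)
E
```

```text
[0.6508507  0.04444915 0.02681122] 0.07740002547907805 20.189748712018527 50.218859910964966 [ 0.55411789 -0.93199485 -0.58546578]
turn z -0.001 shift [-6.8  3.1 -0.2] dist 8
turn z -0.076 shift [ 276.9 -355.8   -0. ] dist 451
```

Emit:
drive_tool(steps=[{"hand": -1, "translation": [-6, 3, 0], "delta_rot": [0, 0, 0]}, {"hand": -1, "translation": [0, 0, 0], "delta_rot": [0, 0, 0]}, {"hand": -0.1, "translation": [0, 0, 0], "delta_rot": [0, 0, 0]}, {"hand": -0.1, "translation": [0, 0, 0], "delta_rot": [0, 0, 0]}, {"hand": -0.1, "translation": [0, 0, -20], "delta_rot": [0, 0, 0]}, {"hand": -0.1, "translation": [0, 0, -45], "delta_rot": [0, 0, 0]}, {"hand": -0.1, "translation": [0, 0, -30], "delta_rot": [0, 0, -0.076]}, {"hand": 0.2, "translation": [36, -46, 0], "delta_rot": [0, 0, 0]}])

```text
time: 10.2
eef_pos: [0.6341, -0.0011, 0.1303]
orientation: [-0.08, 0.997, -0.001, 0.005]
ft_force: [-0.7, -1.8, -0.3]
opening: 0.597
grip_force: 0.0
```

```bash
python3 - <<'E'
from h import *; import pickle
s=ctrl.read_state(); print(s['eef_pos'],yaw(),s['opening']*85,s['grip_force'],s['ft_force'])
G=pickle.load(open('G.pkl','rb'))['b30']
to(*G[:2],.1,G[2])
E
```

```text
[ 0.63412615 -0.00111124  0.13028567] 0.1597679493382547 50.73968596531138 0.0 [-0.6963463  -1.75191626 -0.28575904]
turn z 0.006 shift [ 253.4 -313.3   30.3] dist 403
```

Emit:
drive_tool(steps=[{"hand": 0.2, "translation": [36, -45, 0], "delta_rot": [0, 0, 0]}, {"hand": 0.2, "translation": [36, -45, 0], "delta_rot": [0, 0, 0]}, {"hand": 0.2, "translation": [36, -45, 0], "delta_rot": [0, 0, 0]}, {"hand": 0.2, "translation": [36, -45, 0], "delta_rot": [0, 0, 0]}, {"hand": 0.2, "translation": [36, -45, 0], "delta_rot": [0, 0, 0]}, {"hand": 0.2, "translation": [36, -45, 0], "delta_rot": [0, 0, 0]}, {"hand": 0.2, "translation": [25, -35, 0], "delta_rot": [0, 0, 0]}, {"hand": 0.2, "translation": [0, 0, 20], "delta_rot": [0, 0, 0]}])

```text
time: 11.2
eef_pos: [0.4388, -0.3458, 0.1077]
orientation: [-0.075, 0.997, -0.003, 0.002]
ft_force: [0.1, 0.9, -0.8]
opening: 0.602
grip_force: 0.0
```

```bash
python3 - <<'E'
from h import *; import pickle
s=ctrl.read_state(); print(s['eef_pos'],yaw(),s['opening']*85,s['grip_force'],s['ft_force'])
G=pickle.load(open('G.pkl','rb'))['b30']
to(*G[:2],.004,G[2])
c=cap('top'); P=pts(c,.036); hsv=cv2.cvtColor(c['pixels'],cv2.COLOR_RGB2HSV)
for yr in ((.08,.19),(0.005,.085)):
    k=(hsv[...,1]<45)&(P[...,0]>.6)&(P[...,0]<.75)&(P[...,1]>yr[0])&(P[...,1]<yr[1]); q=P[k][:,:2].astype(np.float32); d=q.mean(0)-RC; a=-TH
    print(cv2.minAreaRect(q),'in rest',np.array([[np.cos(a),-np.sin(a)],[np.sin(a),np.cos(a)]])@d)
E
```

```text
[ 0.43884505 -0.34584339  0.1077456 ] 0.14988067199348243 51.16549280727245 0.0 [ 0.11392613  0.87089225 -0.75996177]
turn z -0.004 shift [  7.6  -2.6 103.7] dist 8
((0.6753444075584412, 0.13945642113685608), (0.026525648310780525, 0.060921210795640945), 4.305457592010498) in rest [0.04131021 0.13472512]
((0.6875512599945068, 0.049406997859478), (0.02605578862130642, 0.04434102028608322), 4.304564952850342) in rest [0.04635839 0.04439901]
```

Both placed brushes measure well. Picking up the 30.

Emit:
drive_tool(steps=[{"hand": 0.2, "translation": [7, -2, 25], "delta_rot": [0, 0, 0]}, {"hand": 0.2, "translation": [0, 0, 40], "delta_rot": [0, 0, 0]}, {"hand": 0.2, "translation": [0, 0, 25], "delta_rot": [0, 0, 0]}, {"hand": 0.2, "translation": [0, 0, 10], "delta_rot": [0, 0, 0]}, {"hand": 0.2, "translation": [0, 0, 0], "delta_rot": [0, 0, 0]}, {"hand": 0.2, "translation": [0, 0, 0], "delta_rot": [0, 0, 0]}, {"hand": -1, "translation": [0, 0, 0], "delta_rot": [0, 0, 0]}, {"hand": -1, "translation": [0, 0, 0], "delta_rot": [0, 0, 0]}])

```text
time: 12.25
eef_pos: [0.4328, -0.3447, 0.0054]
orientation: [-0.077, 0.997, -0.001, 0.001]
ft_force: [2.6, -3.2, 1.3]
opening: 0.204
grip_force: 48.8
```

```bash
python3 - <<'E'
from h import *; import pickle
s=ctrl.read_state(); print(s['eef_pos'],yaw(),s['opening']*85,s['grip_force'])
p=s['eef_pos'].copy();p[2]=.12
to(*rest2w(.015,-.045),.12,TH,p)
E
```

```text
[ 0.43281003 -0.34470464  0.00541646] 0.15418141809019112 17.313303419042047 48.79108786582947
turn z 0.076 shift [-253.7  284.    -0. ] dist 381
```

Emit:
drive_tool(steps=[{"hand": -1, "translation": [0, 0, 0], "delta_rot": [0, 0, 0]}, {"hand": -1, "translation": [0, 0, -25], "delta_rot": [0, 0, 0]}, {"hand": -1, "translation": [0, 0, -40], "delta_rot": [0, 0, 0]}, {"hand": -1, "translation": [0, 0, -35], "delta_rot": [0, 0, 0.076]}, {"hand": -1, "translation": [-30, 34, 0], "delta_rot": [0, 0, 0]}, {"hand": -1, "translation": [-38, 43, 0], "delta_rot": [0, 0, 0]}, {"hand": -1, "translation": [-38, 43, 0], "delta_rot": [0, 0, 0]}, {"hand": -1, "translation": [-38, 43, 0], "delta_rot": [0, 0, 0]}])

```text
time: 13.25
eef_pos: [0.5638, -0.1688, 0.1044]
orientation: [-0.039, 0.999, -0.0, 0.0]
ft_force: [1.0, -1.2, -0.9]
opening: 0.206
grip_force: 48.9
```

Emit:
drive_tool(steps=[{"hand": -1, "translation": [-38, 43, 0], "delta_rot": [0, 0, 0]}, {"hand": -1, "translation": [-36, 40, 0], "delta_rot": [0, 0, 0]}, {"hand": -1, "translation": [-25, 28, 0], "delta_rot": [0, 0, 0]}, {"hand": -1, "translation": [-10, 10, 0], "delta_rot": [0, 0, 0]}, {"hand": -1, "translation": [0, 0, 0], "delta_rot": [0, 0, 0]}, {"hand": -1, "translation": [0, 0, 10], "delta_rot": [0, 0, 0]}, {"hand": -1, "translation": [0, 0, 10], "delta_rot": [0, 0, 0]}, {"hand": -1, "translation": [0, 0, 0], "delta_rot": [0, 0, 0]}])

```text
time: 14.25
eef_pos: [0.6608, -0.0418, 0.0825]
orientation: [-0.038, 0.999, 0.0, -0.002]
ft_force: [-0.4, -0.0, -1.2]
opening: 0.206
grip_force: 48.9
```

```bash
python3 - <<'E'
from h import *; import pickle
s=ctrl.read_state(); print(s['eef_pos'],yaw(),s['opening']*85,s['grip_force'],s['ft_force'])
to(*rest2w(.015,-.045),.027,TH)
G=pickle.load(open('G.pkl','rb'))['b18']
to(*G[:2],.12,G[2],np.array([*rest2w(.015,-.045),.12]),TH)
E
```

```text
[ 0.66075911 -0.04176912  0.0825118 ] 0.07687391825829812 17.5361465531109 48.93951594829559 [-0.36764331 -0.01537047 -1.234958  ]
turn z -0.002 shift [-2.7 -0.1 55.5] dist 3
turn z 0.236 shift [295.6 345.5  -0. ] dist 455
```

Emit:
drive_tool(steps=[{"hand": -1, "translation": [-2, 0, 20], "delta_rot": [0, 0, 0]}, {"hand": -1, "translation": [0, 0, 25], "delta_rot": [0, 0, 0]}, {"hand": -1, "translation": [0, 0, 10], "delta_rot": [0, 0, 0]}, {"hand": -1, "translation": [0, 0, 0], "delta_rot": [0, 0, 0]}, {"hand": -1, "translation": [0, 0, 0], "delta_rot": [0, 0, 0]}, {"hand": -0.1, "translation": [0, 0, 0], "delta_rot": [0, 0, 0]}, {"hand": -0.1, "translation": [0, 0, 0], "delta_rot": [0, 0, 0]}, {"hand": -0.1, "translation": [0, 0, -20], "delta_rot": [0, 0, 0]}])

```text
time: 15.25
eef_pos: [0.6629, -0.0406, 0.0485]
orientation: [-0.039, 0.999, 0.0, -0.002]
ft_force: [-0.1, 0.5, 0.1]
opening: 0.448
grip_force: 0.0
```

Emit:
drive_tool(steps=[{"hand": -0.1, "translation": [0, 0, -40], "delta_rot": [0, 0, 0]}, {"hand": -0.1, "translation": [0, 0, -35], "delta_rot": [0, 0, 0.118]}, {"hand": 0.1, "translation": [0, 0, 0], "delta_rot": [0, 0, 0.118]}, {"hand": 0.1, "translation": [38, 44, 0], "delta_rot": [0, 0, 0]}, {"hand": 0.1, "translation": [38, 44, 0], "delta_rot": [0, 0, 0]}, {"hand": 0.1, "translation": [38, 44, 0], "delta_rot": [0, 0, 0]}, {"hand": 0.1, "translation": [38, 44, 0], "delta_rot": [0, 0, 0]}, {"hand": 0.1, "translation": [38, 44, 0], "delta_rot": [0, 0, 0]}])

```text
time: 16.25
eef_pos: [0.5108, 0.2077, 0.1263]
orientation: [0.079, 0.997, 0.0, 0.001]
ft_force: [0.6, 0.1, -0.5]
opening: 0.548
grip_force: 0.0
```

```bash
python3 - <<'E'
from h import *; import pickle
s=ctrl.read_state(); print(s['eef_pos'],yaw(),s['opening']*85,s['grip_force'],s['ft_force'])
G=pickle.load(open('G.pkl','rb'))['b18']
to(*G[:2],.1,G[2])
E
```

```text
[0.51081599 0.20774919 0.12625352] -0.15805570109561098 46.60532042425996 0.0 [ 0.57432041  0.09034003 -0.47643444]
turn z -0.001 shift [105.8 123.   26.3] dist 162
```

Emit:
drive_tool(steps=[{"hand": 0.1, "translation": [38, 44, 0], "delta_rot": [0, 0, 0]}, {"hand": 0.1, "translation": [38, 44, 0], "delta_rot": [0, 0, 0]}, {"hand": 0.1, "translation": [20, 25, 0], "delta_rot": [0, 0, 0]}, {"hand": 0.1, "translation": [9, 10, 0], "delta_rot": [0, 0, 0]}, {"hand": 0.1, "translation": [0, 0, 26], "delta_rot": [0, 0, 0]}, {"hand": 0.1, "translation": [0, 0, 30], "delta_rot": [0, 0, 0]}, {"hand": 0.1, "translation": [0, 0, 20], "delta_rot": [0, 0, 0]}, {"hand": 0.1, "translation": [0, 0, 0], "delta_rot": [0, 0, 0]}])

```text
time: 17.25
eef_pos: [0.4264, 0.3429, 0.0474]
orientation: [0.079, 0.997, -0.001, -0.001]
ft_force: [-0.5, -0.1, 0.2]
opening: 0.55
grip_force: 0.0
```

```bash
python3 - <<'E'
from h import *; import pickle
s=ctrl.read_state(); print(s['eef_pos'],yaw(),s['opening']*85)
G=pickle.load(open('G.pkl','rb'))['b18']
to(*G[:2],.004,G[2])
c=cap('top'); P=pts(c,.036); hsv=cv2.cvtColor(c['pixels'],cv2.COLOR_RGB2HSV)
for yr in ((.08,.19),(0.005,.085),(-.085,-.005)):
    k=(hsv[...,1]<45)&(P[...,0]>.6)&(P[...,0]<.75)&(P[...,1]>yr[0])&(P[...,1]<yr[1]); q=P[k][:,:2].astype(np.float32); d=q.mean(0)-RC; a=-TH
    print(cv2.minAreaRect(q),'in rest',np.array([[np.cos(a),-np.sin(a)],[np.sin(a),np.cos(a)]])@d)
E
```

```text
[0.42644232 0.34289236 0.04739447] -0.15883583357448605 46.71780316589996
turn z -0.002 shift [ 1.3  2.7 43.4] dist 3
((0.675429105758667, 0.1394973248243332), (0.026562510058283806, 0.060901083052158356), 4.578256607055664) in rest [0.04140526 0.13476066]
((0.686672031879425, 0.04990556091070175), (0.02595692314207554, 0.042263228446245193), 0.5760029554367065) in rest [0.0464247  0.04451146]
((0.6920976638793945, -0.039224229753017426), (0.025948068127036095, 0.028157483786344528), 0.4833456575870514) in rest [ 0.04529198 -0.04483682]
```

Emit:
drive_tool(steps=[{"hand": 0.1, "translation": [1, 2.5, 20], "delta_rot": [0, 0, 0]}, {"hand": 0.1, "translation": [0, 0, 17], "delta_rot": [0, 0, 0]}, {"hand": 0.1, "translation": [0, 0, 7], "delta_rot": [0, 0, 0]}, {"hand": 0.1, "translation": [0, 0, 0], "delta_rot": [0, 0, 0]}, {"hand": -1, "translation": [0, 0, 0], "delta_rot": [0, 0, 0]}, {"hand": -1, "translation": [0, 0, 0], "delta_rot": [0, 0, 0]}, {"hand": -1, "translation": [0, 0, 0], "delta_rot": [0, 0, 0]}, {"hand": -1, "translation": [0, 0, 0], "delta_rot": [0, 0, 0]}])

```text
time: 18.3
eef_pos: [0.4269, 0.3472, 0.0051]
orientation: [0.079, 0.997, 0.0, 0.001]
ft_force: [-0.6, -0.1, 6.2]
opening: 0.161
grip_force: 50.8
```

```bash
python3 - <<'E'
from h import *; import pickle
s=ctrl.read_state(); print(s['eef_pos'],yaw(),s['opening']*85,s['grip_force'])
p=s['eef_pos'].copy();p[2]=.12
to(*rest2w(.014,-.135),.12,TH,p)
E
```

```text
[0.42688114 0.34716752 0.00511377] -0.15767203221336182 13.67624390978382 50.796332359313965
turn z -0.236 shift [-204.4 -496.2   -0. ] dist 537
```

Emit:
drive_tool(steps=[{"hand": -1, "translation": [0, 0, -25], "delta_rot": [0, 0, 0]}, {"hand": -1, "translation": [0, 0, -45], "delta_rot": [0, 0, -0.118]}, {"hand": -1, "translation": [0, 0, -45], "delta_rot": [0, 0, -0.118]}, {"hand": -1, "translation": [-15, -35, 0], "delta_rot": [0, 0, 0]}, {"hand": -1, "translation": [-21, -51, 0], "delta_rot": [0, 0, 0]}, {"hand": -1, "translation": [-21, -51, 0], "delta_rot": [0, 0, 0]}, {"hand": -1, "translation": [-21, -51, 0], "delta_rot": [0, 0, 0]}, {"hand": -1, "translation": [-21, -51, 0], "delta_rot": [0, 0, 0]}])

```text
time: 19.3
eef_pos: [0.544, 0.1146, 0.1192]
orientation: [-0.039, 0.999, 0.0, -0.0]
ft_force: [1.0, 0.1, -0.5]
opening: 0.154
grip_force: 50.1
```

Emit:
drive_tool(steps=[{"hand": -1, "translation": [-21, -51, 0], "delta_rot": [0, 0, 0]}, {"hand": -1, "translation": [-21, -51, 0], "delta_rot": [0, 0, 0]}, {"hand": -1, "translation": [-21, -51, 0], "delta_rot": [0, 0, 0]}, {"hand": -1, "translation": [-21, -51, 0], "delta_rot": [0, 0, 0]}, {"hand": -1, "translation": [-15, -37, 0], "delta_rot": [0, 0, 0]}, {"hand": -1, "translation": [-6, -16, 0], "delta_rot": [0, 0, 0]}, {"hand": -1, "translation": [0, 0, 10], "delta_rot": [0, 0, 0]}, {"hand": -1, "translation": [0, 0, 0], "delta_rot": [0, 0, 0]}])

```text
time: 20.3
eef_pos: [0.6667, -0.1297, 0.1073]
orientation: [-0.04, 0.999, 0.001, -0.002]
ft_force: [0.7, 0.7, 0.1]
opening: 0.16
grip_force: 50.1
```

```bash
python3 - <<'E'
from h import *; import pickle
s=ctrl.read_state(); print(s['eef_pos'],yaw(),s['opening']*85,s['grip_force'],s['ft_force'])
to(*rest2w(.014,-.135),.027,TH)
E
```

```text
[ 0.66667844 -0.12973023  0.10729563] 0.07931574200472241 13.584200800891098 50.10619282722473 [0.67546668 0.66880121 0.07110453]
turn z 0.001 shift [-2.7 -2.  80.3] dist 3
```

Emit:
drive_tool(steps=[{"hand": -1, "translation": [-2, -2, 20], "delta_rot": [0, 0, 0]}, {"hand": -1, "translation": [0, 0, 25], "delta_rot": [0, 0, 0]}, {"hand": -1, "translation": [0, 0, 23], "delta_rot": [0, 0, 0]}, {"hand": -1, "translation": [0, 0, 12], "delta_rot": [0, 0, 0]}, {"hand": -1, "translation": [0, 0, 0], "delta_rot": [0, 0, 0]}, {"hand": -1, "translation": [0, 0, 0], "delta_rot": [0, 0, 0]}, {"hand": -0.25, "translation": [0, 0, 0], "delta_rot": [0, 0, 0]}, {"hand": -0.25, "translation": [0, 0, 0], "delta_rot": [0, 0, 0]}])

```text
time: 21.3
eef_pos: [0.6711, -0.1339, 0.0302]
orientation: [-0.039, 0.999, -0.0, 0.001]
ft_force: [-0.1, -0.4, 1.0]
opening: 0.376
grip_force: 0.0
```

Emit:
drive_tool(steps=[{"hand": -0.25, "translation": [0, 0, -20], "delta_rot": [0, 0, 0]}, {"hand": -0.25, "translation": [0, 0, -40], "delta_rot": [0, 0, 0]}, {"hand": -0.25, "translation": [0, 0, -40], "delta_rot": [0, 0, 0]}, {"hand": -0.25, "translation": [45, 0, -20], "delta_rot": [0, 0, 0]}, {"hand": -0.25, "translation": [55, 0, 0], "delta_rot": [0, 0, 0]}, {"hand": -0.25, "translation": [55, 0, 0], "delta_rot": [0, 0, 0]}, {"hand": -0.25, "translation": [55, 0, 0], "delta_rot": [0, 0, 0]}, {"hand": -0.25, "translation": [20, 0, 0], "delta_rot": [0, 0, 0]}])

```text
time: 22.3
eef_pos: [0.439, -0.1515, 0.1505]
orientation: [-0.039, 0.999, -0.0, 0.0]
ft_force: [0.7, -0.5, 0.4]
opening: 0.372
grip_force: 0.0
```

```bash
python3 - <<'E'
from h import *
c=cap('top'); P=pts(c,.036); D=pts(c); hsv=cv2.cvtColor(c['pixels'],cv2.COLOR_RGB2HSV)
for yr in ((.08,.19),(0.005,.085),(-.085,-.005),(-.17,-.09)):
    k=(hsv[...,1]<45)&(P[...,0]>.6)&(P[...,0]<.75)&(P[...,1]>yr[0])&(P[...,1]<yr[1]); q=P[k][:,:2].astype(np.float32); d=q.mean(0)-RC; a=-TH
    print('size',np.round(cv2.minAreaRect(q)[1],3),'in rest',(np.array([[np.cos(a),-np.sin(a)],[np.sin(a),np.cos(a)]])@d).round(3),'top z',np.median(D[k][:,2]).round(4))
cv2.imwrite('pics/t3.png',cv2.resize(c['pixels'][60:260,80:440,::-1],(720,400)))
print(ctrl.read_state()['qvel'].round(3))
s=cap('side'); cv2.imwrite('pics/s3.png',cv2.resize(s['pixels'][90:290,200:480,::-1],(784,560)))
E
```

```text
size [0.027 0.061] in rest [0.041 0.135] top z 0.0345
size [0.026 0.042] in rest [0.046 0.045] top z 0.0342
size [0.026 0.028] in rest [ 0.045 -0.045] top z 0.0344
size [0.026 0.016] in rest [ 0.045 -0.138] top z 0.0343
[ 0.027  0.061 -0.07   0.011 -0.009  0.044]
```

View pics/t3.png

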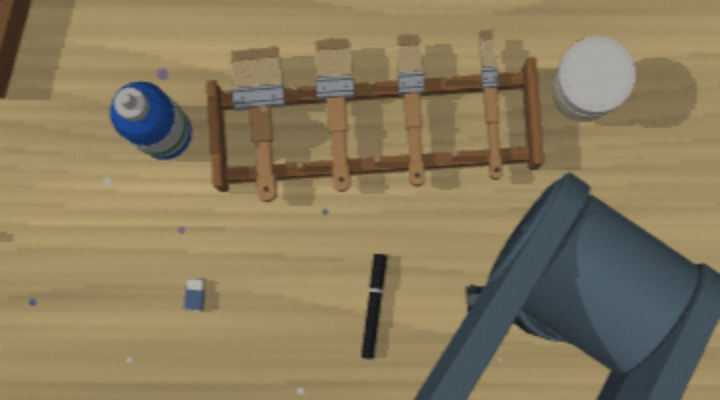

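View pics/s3.png

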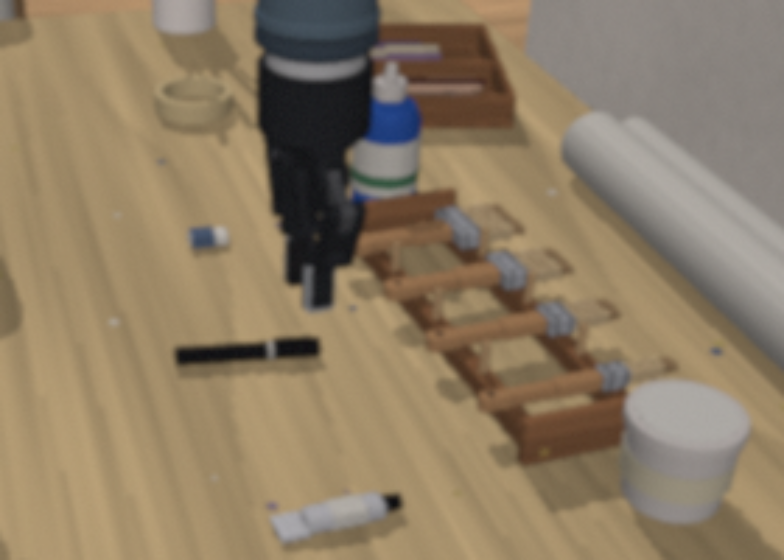

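In the top crop all four brushes lie flat across both bars, with ferrules on the far bar at (258,96), (335,86), (411,82) and (489,76), widest by the bottle. The side crop shows the arm clear and the marker, eraser, tube and bottle where they were. Handing in.

```bash
python3 -c "
from h import *
print(order.close_job())"
```

```text
the job is handed in; nothing more can be done
None
```

All four brushes lie in their bays in width order, widest by the blue bottle, with the last measured ferrule positions within 4 mm of their targets; the job is handed in at about 22 s of the 125 s, and no verdict was returned.

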